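# Sort the optics-bench parts into their holders

## Robot

A 6-joint arm with a two-finger parallel gripper is mounted at the origin on a cart in front of the work surface, level with it; the furniture and walls round the work are solid. World frame = base frame: x ahead of the robot, y to its left, z up, the work surface at z = 0. Lengths are in m, angles in rad, forces in N, time in s.
With the tool pointing down it reaches from about 0.4 to 0.925 m from the base axis. Payload 12.5 kg.
Tool frame: the origin (TCP) lies midway between the tips of the shut fingers; the grasp point (between the pads) lies 19 mm behind it; z points along the fingers, y is the line along which they close (so a half turn about z gives the same grasp; the last joint's range is limited). The gripper opens to 95 mm and grips with 3 to 60 N. Pads are 20 mm wide; open, the fingers measure 119 mm over their backs; the gripper's body (75 mm by 180 mm) begins 59 mm behind the grasp point.
Start: joints at [1.162, 0.491, 1.559, -0, 1.092, -0.106], TCP at [0.186, 0.597, 0.187] pointing down, gripper open.
Joint ranges: [-3.1, 3.1], [-0.84, 2.19], [0.05, 2.79], [-1.13, 4.28], [0.06, 2.93], [-2.69, 2.69]. Speed limits (rad/s): [2.22, 2.22, 2.79, 3.14, 3.14, 3.14].

## Interface

Orientations are given as a unit quaternion [x, y, z, w].
In Python, from bench import readout, optics, arm gives the robot as it stands.
- The arm moves only by the tool move_arm, never from a script. Its argument "plan" is a list of rows, each a list of 3 entries, a list of its own where there are three numbers: the shift along the tool's x, y, z in m, then the turn, a rotation vector about the tool's x, y, z in rad, then the finger opening in m, from 0 to 0.0951. In form: [[[x, y, z], [ax, ay, az], jaw], ...]. A call has 1 to 5 rows; each row is the pose to reach, as a shift and turn from the pose commanded when the call began, along the tool's axes at that moment; what a row does not reach only later rows make up. A row lasts 1/10 s, in which the tool goes at most 50 mm and 8.59 degrees, less where a joint would pass 70% of its speed; a pose out of reach is approached as far as the arm can. A call with a gripper value outside its range is refused whole. The fingers move at their own pace and stop on an object; the grip force is fixed at half the most. Time passes only in rows, so rows that repeat a pose let the fingers close. It gives the time, the measured TCP pose, the force, the opening and the grip force at its end, in the units of the state.
- readout.observe(): the state, without advancing time (a new reading comes with each control period).
- optics.grab_frame(name): name is "scene" or "top" or "wrist"; returns (picture, depth): 384x512x3 uint8, blue, green, red; 384x512 float32, m along the optical axis (not along the pixel's ray), 0 where there is no reading.
- optics.calibration(name): a dict with "fx", "fy", "cx", "cy" (pixels), "R" (3x3) and "t" (3): a world point X has camera coordinates R X + t. Camera axes: x right, y down, z forward; pixel columns grow to the right and rows downward; lengths in m; the calibration is good to about 2 mm. A picture is of the moment at which its call begins: read the wrist's pose just before it. calibration takes no time and is no camera call; for the wrist camera it gives the pose at the moment of the call.
- arm.sign_off(): hands the job in; it is judged then, once.
Trained networks look in the newest picture that a camera, given by its name, has taken for a name from the list of things; names that differ only in an ending like _2 or _b are one class to them, and where a whole thing is asked for, a point or a joint stands for the part that bears it (a point fixed in the world has none). Each returns a list of dicts, best first, with "p" (0 to 1); they miss things now and then, are a little off and sometimes report something else, mostly with a low value. They report only what shows in the picture. A call takes as long as a camera call. They do not tell look-alikes from the thing itself.
- optics.boxes_of(query, camera): "at" ([row, column] in pixels, amid what is visible of it).
- optics.silhouettes(query, camera): "pixels" (384x512 bool, what is visible of it) and "at" ([row, column] in pixels, amid what is visible of it).
The state is a dict: "time": time; "q": joint angles; "joint_velocities": joint speeds; "tau": joint torques, N m; "ee_pos": TCP position; "eef_rot": TCP orientation; "wrist_force": force on the tool from outside, world axes, zero at the start; "torque": the same for the moment, N m; "gripper_width": finger opening in m; "finger_force": force on a finger pad.
Only numpy, scipy, OpenCV 4.12 (cv2) and the standard library are available. Lean on these libraries where they do the work, as an engineer would, in place of code of your own. Each camera call takes 0.05 s, during which the arm holds its last target. There are 200 camera calls.

## Task

Sort the loose parts on the bench into the three grey holders: one glass vial standing in each round well of the vial stand, the thick black post in the wide bay of the post tray and the thin steel post in its narrow bay, and the lens tube in the round dish. Stand every part upright on the holder's floor, and do not tip either vial over on the way.

Things in the scene. Friction and masses are not known exactly. Their poses are not given: they have to be found in the camera images.
- vial_a: Small clear glass vial with a white ribbed screw cap, standing on the bench: body 16 mm across, cap (from 33 to 45 mm up) 17.5 mm across, 45 mm tall, about 15 g. Alike to vial_b, and the two may be exchanged. The origin is the centre of its underside, z up along its axis. Take it across the body or cap from above.
- vial_b: The second vial, alike to vial_a: body 16 mm across, white cap 17.5 mm across, 45 mm tall, standing. The origin is the centre of its underside, z up along its axis.
- post_b: Thin plain steel post, a cylinder 13 mm across and 50 mm tall with a small cross hole in its side, standing, about 70 g. The origin is the centre of its underside, z up along its axis.
- post_c: Thick black post, a cylinder 26 mm across and 40 mm tall with a thin steel stud on top (48 mm overall), standing, about 70 g. The origin is the centre of its underside, z up along its axis. Take it by the black cylinder.
- lens_tube: Black lens tube, a short wide cylinder 30 mm across and 27 mm tall without a stud, standing on end, about 70 g. The origin is the centre of its underside, z up along its axis.
- vial_stand: Grey block fixed to the bench, 62 x 122 mm (its x, y) and 12 mm high, with two equal round wells 45 mm across and 9 mm deep, at y = -29 mm and y = +29 mm of its own frame (x = 0); the well floors are 3 mm above the bench. The origin is the centre of its underside, z up.
- post_tray: Grey tray fixed to the bench, 70 x 110 mm (its x, y), 12 mm high, 4 mm walls, floor 3 mm above the bench. One crosswise wall makes two unequal bays, both 62 mm long in x: the wide bay is 63 mm wide, centre at y = -19.5 mm of the tray's frame; the narrow bay 34.5 mm wide, centre at y = +34 mm (x = 0). Origin: centre of its underside, z up.
- lens_dish: Grey round open dish fixed to the bench, 67 mm across outside, 60 mm inside, 12 mm high, floor 3 mm above the bench. The origin is the centre of its underside, z up.
Not all that is in view belongs to the job. Leave any red look-alike of the vial_b alone. What is shaped like the vial_a but blue is not meant.

How it is judged:
At the end, for the whole second after the job is handed in: Vials one per well, thick post in the wide bay, thin post in the narrow bay, lens tube in the dish: centre within the outline of its well or bay (lens tube within 20 mm of the dish centre), underside under 7 mm above the holder's underside, tilt under 0.15 rad, at rest (((x of vial_a in the frame of vial_stand between -0.022 and 0.022 m and y of vial_a in the frame of vial_stand between -0.051 and -0.007 m and z of vial_a in the frame of vial_stand between 0 and 0.007 m and x of vial_b in the frame of vial_stand between -0.022 and 0.022 m and y of vial_b in the frame of vial_stand between 0.007 and 0.051 m and z of vial_b in the frame of vial_stand between 0 and 0.007 m) or (x of vial_b in the frame of vial_stand between -0.022 and 0.022 m and y of vial_b in the frame of vial_stand between -0.051 and -0.007 m and z of vial_b in the frame of vial_stand between 0 and 0.007 m and x of vial_a in the frame of vial_stand between -0.022 and 0.022 m and y of vial_a in the frame of vial_stand between 0.007 and 0.051 m and z of vial_a in the frame of vial_stand between 0 and 0.007 m)) and x of post_c in the frame of post_tray between -0.031 and 0.031 m and y of post_c in the frame of post_tray between -0.0505 and 0.0115 m and z of post_c in the frame of post_tray between 0 and 0.007 m and x of post_b in the frame of post_tray between -0.031 and 0.031 m and y of post_b in the frame of post_tray between 0.01625 and 0.05125 m and z of post_b in the frame of post_tray between 0 and 0.007 m and horizontal distance between lens_tube and lens_dish below 0.02 m and z of lens_tube in the frame of lens_dish between 0 and 0.007 m and angle between each of vial_a, vial_b, post_b, post_c, lens_tube's own z axis and vertical below 0.15 rad and linear speed of each of vial_a, vial_b, post_b, post_c, lens_tube below 0.02 m/s); the robot touches nothing.
It fails at once if a vial is tipped over (more than 0.7 rad) (angle between any of vial_a, vial_b's own z axis and vertical above 0.7 rad).
It also fails if it takes over 136 s, if anything falls off the work surface, if the arm or the gripper's body presses on something with over 40 N, if the wrist force passes 120 N, or if a joint passes its speed limit or range.

## Working session

There is one attempt and no reset: what is moved stays moved. The work goes in short steps, Python scripts to look and compute and a tool call to move; the robot and the scene stay as the last step left them, time stands still between calls to the robot, and variables do not carry over. Pictures are saved under pics/ and viewed, at most 14 in all, crops included, and the job is handed in when it is done.

Besides the shell and the picture viewer there is one more tool, called after ">>>" as name([rows], argument=value, ...), one row to a line, values as JSON. move_arm: Moves the arm, as the interface text tells. Its arguments: {"type":"object","properties":{"plan":{"type":"array","items":{"type":"array"}}},"required":["plan"]}

```bash
mkdir -p pics; ls; python3 - <<'E'
from bench import readout, optics, arm
import cv2,numpy as np
s=readout.observe();print(s)
for c in("top","scene"):
    im,d=optics.grab_frame(c);cv2.imwrite(f"pics/{c}0.png",im);np.save(f"{c}.npy",d)
    K=optics.calibration(c);print(c,K)
    R,t=np.array(K["R"]),np.array(K["t"])
    for q in["vial_a","post_b","post_c","lens_tube","vial_stand","post_tray","lens_dish"]:
        for r in optics.silhouettes(q,c)[:4]:
            if r["p"]<.2: continue
            m=r["pixels"];v,u=np.nonzero(m&(d>0));z=d[v,u]
            P=np.c_[(u-K["cx"])/K["fx"]*z,(v-K["cy"])/K["fy"]*z,z];W=(P-t)@R
            col=im[v,u].mean(0)
            print(c,q,round(r["p"],2),np.round(r["at"],0),len(v),"med",np.round(np.median(W,0),3),"min",np.round(np.percentile(W,2,axis=0),3),"max",np.round(np.percentile(W,98,axis=0),3),col.astype(int))
E
```

```text
pics
{'time': 0.0, 'q': array([ 1.16240342e+00,  4.91544574e-01,  1.55945546e+00,  1.93631172e-05,
        1.09167045e+00, -1.05590389e-01]), 'joint_velocities': array([ 0.00190211, -0.00221953,  0.00059635,  0.00048007,  0.00098419,
        0.00011344]), 'tau': array([ 6.50090478e-04, -6.12653732e+01, -2.58185077e+01,  6.93249959e-02,
        4.81622654e-02, -7.76069078e-05]), 'ee_pos': array([0.18623313, 0.59632759, 0.186269  ]), 'eef_rot': array([ 1.50827907e-01,  9.88559888e-01, -5.19036201e-04, -1.45284841e-04]), 'wrist_force': array([ 0.5258224 ,  0.43044924, -0.58609035]), 'torque': array([-0.00919013,  0.05587887,  0.03207912]), 'finger_force': 0.0, 'gripper_width': 0.09522168143736019}
top {'fx': 406.10059453953585, 'fy': 406.10059453953585, 'cx': 246.14152211848057, 'cy': 188.14690745569868, 'R': array([[ 0.02184768, -0.99961467,  0.01712265],
       [-0.99122674, -0.02389108, -0.12999528],
       [ 0.13035427, -0.01413234, -0.99136675]]), 't': array([0.1029648 , 0.53090302, 0.83073551])}
top vial_a 0.58 [211. 175.] 65 med [0.475 0.266 0.042] min [0.468 0.26  0.01 ] max [0.
[... 1490 characters left out ...]
d [0.428 0.119 0.03 ] min [0.424 0.117 0.004] max [0.435 0.125 0.05 ] [ 97 110 115]
scene post_c 0.46 [210. 230.] 105 med [0.428 0.119 0.03 ] min [0.424 0.117 0.004] max [0.435 0.125 0.05 ] [ 97 110 115]
scene lens_tube 0.58 [189. 241.] 190 med [0.485 0.179 0.017] min [0.472 0.172 0.002] max [0.499 0.201 0.026] [20 22 22]
scene vial_stand 0.94 [220. 345.] 1550 med [ 0.621 -0.021  0.009] min [ 0.589 -0.076 -0.002] max [0.653 0.046 0.013] [100 106 108]
scene post_tray 0.59 [150. 239.] 762 med [0.561 0.33  0.003] min [ 0.52   0.273 -0.   ] max [0.598 0.385 0.012] [92 97 99]
scene lens_dish 0.78 [179. 291.] 469 med [0.601 0.148 0.003] min [0.568 0.112 0.   ] max [0.629 0.175 0.012] [ 96 102 103]
```

```bash
python3 - <<'E'
import cv2
im=cv2.imread("pics/top0.png");cv2.imwrite("pics/top0b.png",cv2.resize(im[110:290,60:400],(800,424),interpolation=cv2.INTER_CUBIC))
im=cv2.imread("pics/scene0.png");cv2.imwrite("pics/scene0b.png",cv2.resize(im[90:330,120:420],(750,600),interpolation=cv2.INTER_CUBIC))
E
```

```text
(no output)
```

View pics/top0b.png

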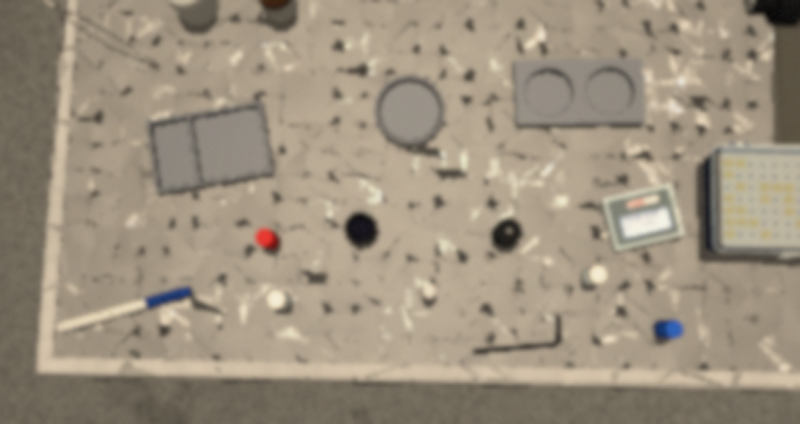

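View pics/scene0b.png

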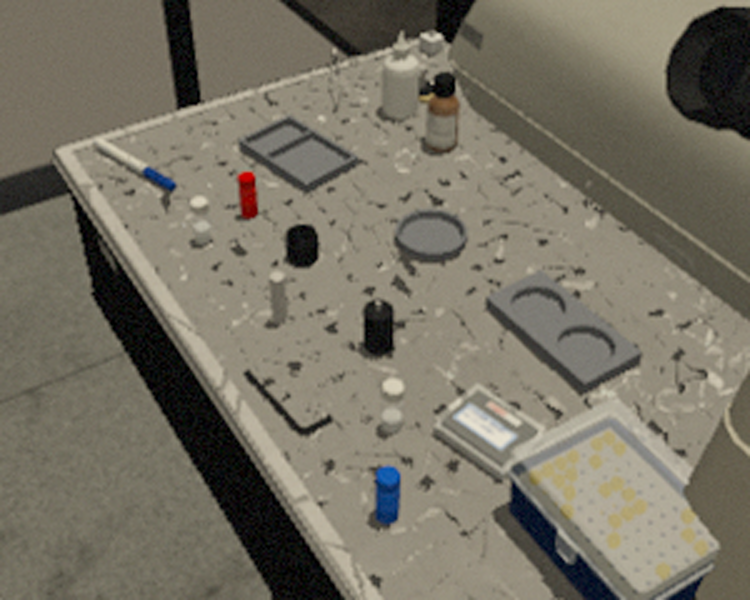

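The top crop shows the white-capped vials at (597,275) and (277,299), the thin post at (427,290), the lens tube at (361,230) and the studded thick post at (507,235). The red look-alike is at (267,240) and the blue one at (668,330). The tray's narrow bay is on its left (+y) side.

```bash
cat > h.py <<'E'
import numpy as np,cv2
from bench import readout, optics, arm
def ray(K,uv,z):
    R,t=np.array(K["R"]),np.array(K["t"]);c=-R.T@t
    d=R.T@np.array([(uv[0]-K["cx"])/K["fx"],(uv[1]-K["cy"])/K["fy"],1]);return c+d*(z-c[2])/d[2]
def cloud(K,d):
    v,u=np.mgrid[:384,:512];P=np.dstack([(u-K["cx"])/K["fx"]*d,(v-K["cy"])/K["fy"]*d,d]);return (P-np.array(K["t"]))@np.array(K["R"])
E
python3 - <<'E'
from h import *
from scipy import ndimage as N
for c in("top","scene"):
    K=optics.calibration(c);d=np.load(c+".npy");W=cloud(K,d)
    m=(d>0)&(W[...,2]>.018)&(W[...,2]<.06)&(W[...,0]>.36)&(W[...,0]<.53)&(W[...,1]>-.12)&(W[...,1]<.32)
    L,n=N.label(m)
    im=cv2.imread(f"pics/{c}0.png")
    for i in range(1,n+1):
        k=L==i
        if k.sum()<12: continue
        w=W[k];h=np.percentile(w[:,2],95);tp=w[w[:,2]>h-.006]
        v,u=np.nonzero(k);
        print(c,k.sum(),"uv",u.mean().round(1),v.mean().round(1),"h",h.round(3),"topmid",((tp.min(0)+tp.max(0))/2).round(3),tp.mean(0).round(3),im[k].mean(0).astype(int))
K=optics.calibration("top");d=np.load("top.npy");W=cloud(K,d)
m=(d>0)&(W[...,2]>.007)&(W[...,2]<.018)
for n,cx,cy in(("stand",.623,-.016),("tray",.561,.329),("dish",.603,.144)):
    k=m&(np.hypot(W[...,0]-cx,W[...,1]-cy)<.085);L,nn=N.label(k);b=np.argmax(np.bincount(L.ravel())[1:])+1
    p=W[L==b][:,:2].astype(np.float32);print(n,len(p),cv2.minAreaRect(p))
E
```

```text
top 55 uv 212.9 206.2 h 0.027 topmid [0.489 0.185 0.025] [0.489 0.185 0.024] [62 71 77]
top 119 uv 275.6 208.4 h 0.041 topmid [0.486 0.052 0.041] [0.487 0.052 0.038] [48 55 59]
top 66 uv 173.2 211.1 h 0.044 topmid [0.477 0.268 0.042] [0.476 0.268 0.043] [ 51  59 184]
top 65 uv 312.9 226.6 h 0.045 topmid [ 0.45  -0.027  0.043] [ 0.45  -0.028  0.043] [173 198 209]
top 32 uv 242.5 233.5 h 0.051 topmid [0.432 0.121 0.048] [0.432 0.121 0.048] [164 188 203]
top 64 uv 178.0 237.1 h 0.045 topmid [0.422 0.255 0.043] [0.422 0.255 0.043] [173 197 208]
top 76 uv 344.8 249.5 h 0.045 topmid [ 0.404 -0.095  0.043] [ 0.403 -0.095  0.042] [145  89  61]
scene 85 uv 218.1 164.8 h 0.044 topmid [0.474 0.269 0.042] [0.474 0.268 0.043] [ 16  22 140]
scene 88 uv 199.3 174.9 h 0.044 topmid [0.42  0.257 0.042] [0.42  0.255 0.043] [138 155 161]
scene 89 uv 239.9 185.0 h 0.026 topmid [0.486 0.188 0.023] [0.487 0.187 0.023] [22 25 25]
scene 86 uv 230.5 205.8 h 0.049 topmid [0.431 0.124 0.047] [0.43  0.121 0.048] [104 118 124]
scene 171 uv 270.5 217.8 h 0.041 topmid [0.485 0.053 0.041] [0.484 0.052 0.039] [29 32 33]
scene 130 uv 276.1 249.2 h 0.045 topmid [ 0.448 -0.027  0.042] [ 0.447 -0.028  0.043] [141 159 165]
scene 155 uv 274.5 284.9 h 0.045 topmid [ 0.402 -0.094  0.043] [ 0.401 -0.095  0.043] [129  70  23]
stand 886 ((0.6233273148536682, -0.0167064368724823), (0.06303362548351288, 0.12253787368535995), 2.2867414951324463)
tray 318 ((0.5616906881332397, 0.3289528489112854), (0.07054966688156128, 0.11030285805463791), 11.952285766601562)
dish 155 ((0.6017875075340271, 0.14300388097763062), (0.06507813930511475, 0.0648203045129776), 45.96194076538086)
```

>>> move_arm([
  [[0,0,0],[0,0,-0.15],0.06],
  [[0,0,0],[0,0,-0.3],0.06],
  [[0,0,0],[0,0,-0.303],0.06],
])

```text
time: 1.1
ee_pos: [0.1864, 0.5966, 0.1869]
eef_rot: [-0.001, 1.0, 0.0, 0.0]
wrist_force: [-0.3, -0.1, -0.5]
gripper_width: 0.0765
finger_force: 0.0
```

>>> move_arm([
  [[-0.235,-0.342,0.09],[0,0,0],0.05],
  [[-0.235,-0.342,0.09],[0,0,0],0.05],
  [[-0.235,-0.342,0.09],[0,0,0],0.05],
  [[-0.235,-0.342,0.09],[0,0,0],0.05],
  [[-0.235,-0.342,0.09],[0,0,0],0.05],
])

```text
time: 1.6
ee_pos: [0.3255, 0.3937, 0.1337]
eef_rot: [0.002, 1.0, 0.0, 0.0]
wrist_force: [1.0, 0.6, -0.2]
gripper_width: 0.0502
finger_force: 0.0
```

>>> move_arm([
  [[-0.096,-0.14,0.037],[0,0,0],0.05],
  [[-0.096,-0.14,0.037],[0,0,0],0.05],
  [[-0.096,-0.14,0.037],[0,0,0],0.05],
  [[-0.096,-0.14,0.037],[0,0,0],0.05],
  [[-0.096,-0.14,0.037],[0,0,0],0.05],
])

```text
time: 2.1
ee_pos: [0.4221, 0.2531, 0.0963]
eef_rot: [0.004, 1.0, -0.0, -0.0]
wrist_force: [-1.0, 0.4, 0.3]
gripper_width: 0.05
finger_force: 0.0
```

```bash
python3 - <<'E'
from h import *
print(readout.observe()["ee_pos"])
im,d=optics.grab_frame("wrist");K=optics.calibration("wrist");cv2.imwrite("pics/w1.png",im)
W=cloud(K,d);m=(d>0)&(W[...,2]>.035)&(W[...,2]<.05)&(np.hypot(W[...,0]-.421,W[...,1]-.255)<.03)
print(m.sum(),W[m].mean(0),W[m].min(0),W[m].max(0))
E
```

```text
[0.42212809 0.2531182  0.09630396]
414 [0.42095397 0.25813433 0.04342771] [0.41366433 0.25026206 0.0351707 ] [0.43048527 0.26664378 0.04612239]
```

View pics/w1.png

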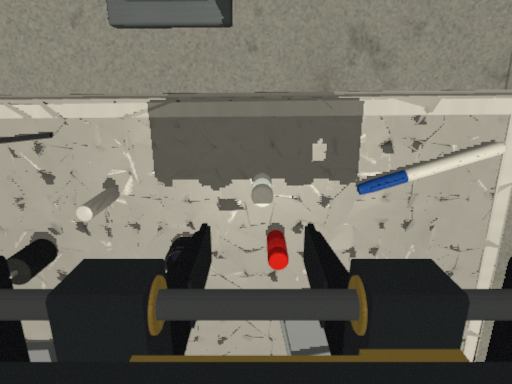

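>>> move_arm([
  [[0,0.003,0.045],[0,0,0],0.05],
  [[0,0.003,0.07],[0,0,0],0.05],
  [[0,0.003,0.083],[0,0,0],0.05],
  [[0,0.003,0.083],[0,0,0],0.035],
  [[0,0.003,0.083],[0,0,0],0.025],
])

```text
time: 2.65
ee_pos: [0.4205, 0.2592, 0.0144]
eef_rot: [-0.0, 1.0, 0.0, 0.0]
wrist_force: [-0.6, -0.1, 0.1]
gripper_width: 0.039
finger_force: 0.0
```

>>> move_arm([
  [[0,0,0],[0,0,0],0.021],
  [[0,0,0],[0,0,0],0.016],
  [[0,0,0],[0,0,0],0.01],
  [[0,0,0],[0,0,0],0.008],
  [[0,0,0],[0,0,0],0.008],
])

```text
time: 3.15
ee_pos: [0.4212, 0.2584, 0.0143]
eef_rot: [-0.0, 1.0, 0.0, 0.001]
wrist_force: [-0.3, -0.3, 5.1]
gripper_width: 0.0134
finger_force: 30.1
```

>>> move_arm([
  [[0,0,0],[0,0,0],0.008],
  [[0,0,-0.01],[0,0,0],0.008],
  [[0,0,-0.03],[0,0,0],0.008],
  [[0,0,-0.03],[0,0,0],0.008],
])

```text
time: 3.55
ee_pos: [0.4216, 0.2587, 0.0459]
eef_rot: [-0.0, 1.0, 0.001, 0.001]
wrist_force: [1.0, -0.4, -1.0]
gripper_width: 0.0138
finger_force: 29.9
```

```bash
python3 - <<'E'
from h import *
s=readout.observe();print(s["ee_pos"],s["gripper_width"],s["finger_force"])
im,d=optics.grab_frame("wrist");im2,_=optics.grab_frame("scene")
cv2.imwrite("pics/g1.png",np.hstack([cv2.resize(im[150:350,150:400],(480,384)),cv2.resize(im2[100:250,150:270],(307,384))]))
E
```

```text
[0.42158934 0.2586515  0.04585509] 0.01384803536154826 29.934554916071647
```

View pics/g1.png

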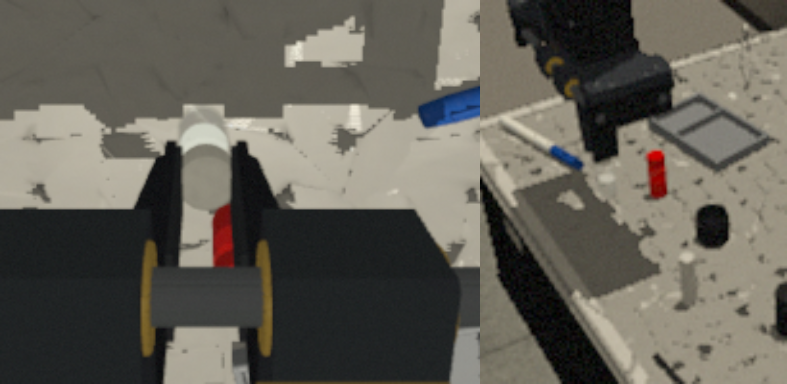

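```bash
python3 - <<'E'
from h import *
s=readout.observe();p=s["ee_pos"]
im,d=optics.grab_frame("wrist");K=optics.calibration("wrist");W=cloud(K,d)-p
for n,q in(("tcp",[0,0,0]),("grasp",[0,0,.019]),("vialtop",[0,0,.031])):
    c=np.array(K["R"])@(p+q)+K["t"];print(n,c[0]/c[2]*K["fx"]+K["cx"],c[1]/c[2]*K["fy"]+K["cy"])
m=(d>0)&(np.abs(W[...,1])<.006)&(np.abs(W[...,0])<.04)&(W[...,2]>-.03)&(W[...,2]<.04)
w=W[m]
for a in np.arange(-.03,.04,.005):
    k=(w[:,2]>=a)&(w[:,2]<a+.005)
    if k.sum():print(round(a,3),k.sum(),w[k].min(0).round(4),w[k].max(0).round(4),w[k].mean(0).round(4))
for r in optics.silhouettes("vial_a","wrist")[:3]:
    print(r["p"],r["at"]);k=r["pixels"]&(d>0);print(np.percentile(W[k],[3,50,97],axis=0).round(4))
E
```

```text
tcp 257.53076338592456 223.14553254957946
grasp 257.55947766151786 236.11370746169098
vialtop 257.58057401031874 245.64141225678893
-0.02 5 [-0.0065 -0.0036 -0.0159] [-0.003   0.0055 -0.015 ] [-0.0052  0.0015 -0.0154]
-0.015 40 [-0.0073 -0.0055 -0.0149] [-0.0033  0.0055 -0.01  ] [-0.0061 -0.0004 -0.0123]
-0.01 51 [-0.0072 -0.006  -0.0099] [-0.0031  0.0059 -0.005 ] [-0.0061 -0.0001 -0.0074]
-0.005 54 [-0.0072 -0.0059 -0.0049] [-0.0034  0.0058 -0.0002] [-0.0061 -0.0001 -0.0023]
0.0 59 [-0.0074 -0.0058  0.    ] [-0.0034  0.0058  0.0048] [-0.0062 -0.0003  0.0028]
0.005 55 [-0.0074 -0.0056  0.0051] [-0.0037  0.0056  0.0099] [-0.0063 -0.0002  0.0077]
0.01 78 [-0.0076 -0.0055  0.0102] [-0.004   0.006   0.0149] [-0.0061  0.      0.0129]
0.015 67 [-0.0076 -0.006   0.0151] [-0.0036  0.0059  0.02  ] [-0.0057 -0.0003  0.0167]
0.02 73 [-0.0073 -0.0058  0.0201] [-0.0043  0.0058  0.0249] [-0.0062 -0.0004  0.0225]
0.025 572 [-0.0074 -0.0057  0.025 ] [0.0097 0.0056 0.03  ] [0.0001 0.0001 0.0288]
0.03 44 [-0.0057 -0.0056  0.03  ] [0.0071 0.005  0.0306] [ 0.001  -0.0019  0.0302]
0.84 [275.4, 266.8]
[[ 0.0476  0.0027 -0.0427]
 [ 0.0492  0.0061 -0.0239]
 [ 0.0548  0.0092 -0.0069]]
0.6 [230.3, 257.5]
[[-0.007  -0.0081 -0.0148]
 [-0.004  -0.0003  0.026 ]
 [ 0.0083  0.0066  0.0301]]
```

>>> move_arm([
  [[0,0,-0.045],[0,0,0],0.008],
  [[-0.201,-0.247,-0.045],[0,0,0],0.008],
  [[-0.201,-0.247,-0.045],[0,0,0],0.008],
  [[-0.201,-0.247,-0.045],[0,0,0],0.008],
  [[-0.201,-0.247,-0.045],[0,0,0],0.008],
])

```text
time: 4.25
ee_pos: [0.5478, 0.1015, 0.0883]
eef_rot: [-0.0, 1.0, 0.0, -0.0]
wrist_force: [0.3, 0.6, -0.1]
gripper_width: 0.0133
finger_force: 29.9
```

>>> move_arm([
  [[-0.075,-0.091,0],[0,0,0],0.008],
  [[-0.075,-0.091,0],[0,0,0],0.008],
  [[-0.075,-0.091,0],[0,0,0],0.008],
  [[-0.075,-0.091,0.04],[0,0,0],0.008],
  [[-0.075,-0.091,0.055],[0,0,0],0.008],
])

```text
time: 4.75
ee_pos: [0.6202, 0.012, 0.0305]
eef_rot: [0.0, 1.0, 0.0, -0.002]
wrist_force: [-0.5, 0.8, -0.4]
gripper_width: 0.0134
finger_force: 29.9
```

>>> move_arm([
  [[0,0,0.007],[0,0,0],0.008],
  [[0,0,0.014],[0,0,0],0.008],
  [[0,0,0.014],[0,0,0],0.008],
])

```text
time: 5.05
ee_pos: [0.6219, 0.0128, 0.0198]
eef_rot: [-0.001, 1.0, 0.0, -0.0]
wrist_force: [-0.1, -0.5, -0.4]
gripper_width: 0.0134
finger_force: 29.9
```

>>> move_arm([
  [[0,0,0.001],[0,0,0],0.008],
  [[0,0,0.001],[0,0,0],0.02],
  [[0,0,0.001],[0,0,0],0.035],
  [[0,0,0.001],[0,0,0],0.035],
  [[0,0,0.001],[0,0,0],0.035],
])

```text
time: 5.55
ee_pos: [0.6222, 0.0122, 0.0191]
eef_rot: [-0.0, 1.0, 0.0, 0.0]
wrist_force: [-0.4, 1.7, -0.5]
gripper_width: 0.034
finger_force: 0.0
```

>>> move_arm([
  [[0,0,0],[0,0,0],0.035],
  [[0,0,-0.03],[0,0,0],0.035],
  [[0,0,-0.07],[0,0,0],0.05],
  [[0,0,-0.07],[0,0,0],0.05],
])

```text
time: 5.95
ee_pos: [0.6244, 0.012, 0.0935]
eef_rot: [-0.0, 1.0, -0.0, 0.004]
wrist_force: [0.7, 0.3, -1.1]
gripper_width: 0.0456
finger_force: 0.0
```

>>> move_arm([
  [[0.173,-0.04,0],[0,0,0],0.05],
  [[0.173,-0.04,0],[0,0,0],0.05],
  [[0.173,-0.04,0],[0,0,0],0.05],
  [[0.173,-0.04,0],[0,0,0],0.05],
  [[0.173,-0.04,0],[0,0,0],0.05],
])

```text
time: 6.45
ee_pos: [0.4457, -0.0281, 0.0887]
eef_rot: [0.0, 1.0, 0.0, -0.001]
wrist_force: [0.1, 0.7, 1.1]
gripper_width: 0.05
finger_force: 0.0
```

```bash
cat >> h.py <<'E'
def near(x,y,zlo,zhi,r=.03):
    s=readout.observe();print("ee",s["ee_pos"].round(4))
    im,d=optics.grab_frame("wrist");K=optics.calibration("wrist")
    W=cloud(K,d);m=(d>0)&(W[...,2]>zlo)&(W[...,2]<zhi)&(np.hypot(W[...,0]-x,W[...,1]-y)<r)
    w=W[m];print(m.sum(),"mean",w.mean(0).round(4),"mid",((w.min(0)+w.max(0))/2).round(4),"size",np.ptp(w,axis=0).round(4))
E
python3 - <<'E'
from h import *
near(.449,-.028,.04,.048)
im,_=optics.grab_frame("top");cv2.imwrite("pics/t2.png",cv2.resize(im[110:270,140:380],(600,400)))
E
```

```text
ee [ 0.4457 -0.0281  0.0887]
390 mean [ 0.4525 -0.0273  0.0439] mid [ 0.4527 -0.0276  0.043 ] size [0.0167 0.0165 0.0059]
```

View pics/t2.png

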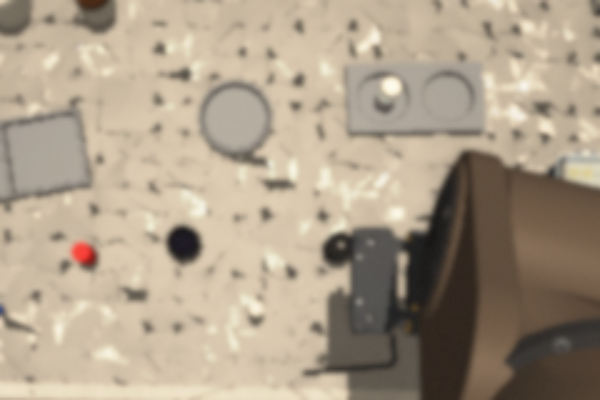

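The first vial stands in the left well, seen at (390,88).

>>> move_arm([
  [[-0.001,0,0.045],[0,0,0],0.05],
  [[-0.001,0,0.065],[0,0,0],0.05],
  [[-0.001,0,0.075],[0,0,0],0.05],
  [[-0.001,0,0.075],[0,0,0],0.035],
  [[-0.001,0,0.075],[0,0,0],0.025],
])

```text
time: 7.05
ee_pos: [0.4508, -0.0278, 0.0142]
eef_rot: [-0.0, 1.0, -0.0, 0.0]
wrist_force: [0.4, 0.1, -0.2]
gripper_width: 0.0388
finger_force: 0.0
```

>>> move_arm([
  [[0,0,0],[0,0,0],0.021],
  [[0,0,0],[0,0,0],0.016],
  [[0,0,0],[0,0,0],0.01],
  [[0,0,0],[0,0,0],0.008],
  [[0,0,0],[0,0,0],0.008],
])

```text
time: 7.55
ee_pos: [0.4504, -0.0279, 0.0142]
eef_rot: [-0.0, 1.0, -0.0, 0.001]
wrist_force: [0.1, 1.7, 6.4]
gripper_width: 0.0135
finger_force: 29.5
```

>>> move_arm([
  [[0,0,0],[0,0,0],0.008],
  [[0,0,-0.03],[0,0,0],0.008],
  [[0,0,-0.07],[0,0,0],0.008],
  [[0,0,-0.07],[0,0,0],0.008],
])

```text
time: 7.95
ee_pos: [0.4519, -0.0282, 0.0873]
eef_rot: [-0.0, 1.0, -0.001, 0.003]
wrist_force: [0.3, -0.4, -0.8]
gripper_width: 0.0136
finger_force: 30.0
```

>>> move_arm([
  [[-0.174,-0.018,0],[0,0,0],0.008],
  [[-0.174,-0.018,0],[0,0,0],0.008],
  [[-0.174,-0.018,0],[0,0,0],0.008],
  [[-0.174,-0.018,0],[0,0,0],0.008],
  [[-0.174,-0.018,0],[0,0,0],0.008],
])

```text
time: 8.45
ee_pos: [0.6263, -0.0462, 0.0823]
eef_rot: [-0.0, 1.0, 0.0, 0.0]
wrist_force: [-1.2, 0.1, -0.9]
gripper_width: 0.0136
finger_force: 30.0
```

>>> move_arm([
  [[0,0,0.04],[0,0,0],0.008],
  [[0,0,0.055],[0,0,0],0.008],
  [[0,0,0.062],[0,0,0],0.008],
  [[0,0,0.065],[0,0,0],0.008],
  [[0,0,0.065],[0,0,0],0.008],
])

```text
time: 8.95
ee_pos: [0.6242, -0.0458, 0.0193]
eef_rot: [-0.0, 1.0, 0.0, 0.0]
wrist_force: [-0.2, -0.1, 0.7]
gripper_width: 0.0133
finger_force: 30.0
```

>>> move_arm([
  [[0,0,0.001],[0,0,0],0.008],
  [[0,0,0.001],[0,0,0],0.02],
  [[0,0,0.001],[0,0,0],0.035],
  [[0,0,0.001],[0,0,0],0.035],
  [[0,0,0.001],[0,0,0],0.035],
])

```text
time: 9.45
ee_pos: [0.6242, -0.0458, 0.018]
eef_rot: [-0.0, 1.0, 0.0, 0.0]
wrist_force: [0.3, 0.2, -0.3]
gripper_width: 0.0342
finger_force: 0.0
```

>>> move_arm([
  [[0,0,0],[0,0,0],0.035],
  [[0,0,-0.03],[0,0,0],0.035],
  [[0,0,-0.07],[0,0,0],0.06],
  [[0,0,-0.07],[0,0,0],0.06],
])

```text
time: 9.85
ee_pos: [0.6264, -0.0461, 0.0925]
eef_rot: [-0.0, 1.0, -0.001, 0.004]
wrist_force: [0.7, 0.5, 0.7]
gripper_width: 0.0457
finger_force: 0.0
```

>>> move_arm([
  [[0.139,0.098,0],[0,0,0],0.06],
  [[0.139,0.098,0],[0,0,0],0.06],
  [[0.139,0.098,0],[0,0,0],0.06],
  [[0.139,0.098,0],[0,0,0],0.06],
  [[0.139,0.098,0],[0,0,0],0.06],
])

```text
time: 10.35
ee_pos: [0.4829, 0.0535, 0.0878]
eef_rot: [-0.001, 1.0, 0.0, -0.001]
wrist_force: [0.4, -0.4, 0.1]
gripper_width: 0.06
finger_force: 0.0
```

```bash
python3 - <<'E'
from h import *
near(.485,.052,.033,.042)
E
```

```text
ee [0.4829 0.0535 0.0878]
840 mean [0.4887 0.0516 0.0391] mid [0.4897 0.0517 0.0373] size [0.0251 0.0243 0.0085]
```

>>> move_arm([
  [[-0.003,0,0.045],[0,0,0],0.06],
  [[-0.003,0,0.065],[0,0,0],0.06],
  [[-0.003,0,0.074],[0,0,0],0.06],
  [[-0.003,0,0.074],[0,0,0],0.045],
  [[-0.003,0,0.074],[0,0,0],0.035],
])

```text
time: 10.9
ee_pos: [0.4889, 0.0518, 0.0143]
eef_rot: [0.0, 1.0, 0.0, 0.0]
wrist_force: [-0.0, -0.3, 1.2]
gripper_width: 0.0492
finger_force: 0.0
```

>>> move_arm([
  [[0,0,0],[0,0,0],0.028],
  [[0,0,0],[0,0,0],0.022],
  [[0,0,0],[0,0,0],0.015],
  [[0,0,0],[0,0,0],0.015],
  [[0,0,0],[0,0,0],0.015],
])

```text
time: 11.4
ee_pos: [0.4882, 0.0522, 0.014]
eef_rot: [-0.0, 1.0, 0.0, 0.0]
wrist_force: [-0.0, -0.3, 1.0]
gripper_width: 0.0158
finger_force: 0.0
```

>>> move_arm([
  [[0,0,0],[0,0,0],0.015],
  [[0,0,-0.03],[0,0,0],0.015],
  [[0,0,-0.07],[0,0,0],0.015],
  [[0,0,-0.07],[0,0,0],0.015],
])

```text
time: 11.8
ee_pos: [0.49, 0.0522, 0.0875]
eef_rot: [-0.0, 1.0, -0.0, 0.003]
wrist_force: [-0.1, 0.2, -0.8]
gripper_width: 0.0148
finger_force: 0.0
```

```bash
python3 - <<'E'
from h import *
near(.485,.052,.025,.05,.06)
im,_=optics.grab_frame("wrist");im2,_=optics.grab_frame("scene")
cv2.imwrite("pics/m1.png",np.hstack([im,cv2.resize(im2[130:330,180:330],(288,384))]))
E
```

```text
ee [0.49   0.0522 0.0875]
944 mean [0.4852 0.0524 0.0367] mid [0.4868 0.0525 0.0357] size [0.0253 0.0244 0.0213]
```

View pics/m1.png

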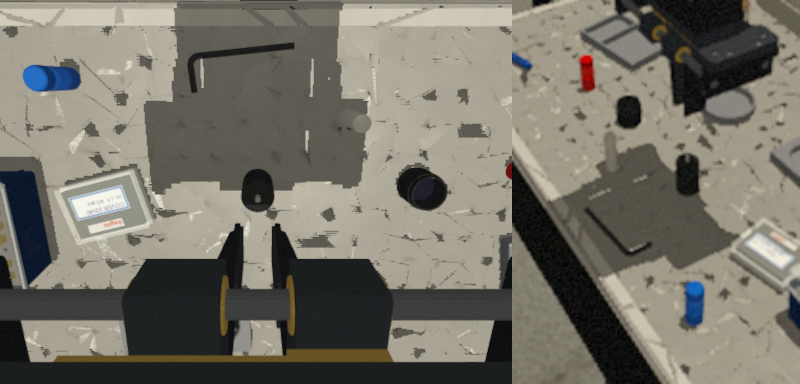

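The wrist view shows the thick post still upright at (258,190), in front of empty fingers. I'll check whether it moved, using the scene camera.

```bash
cat >> h.py <<'E'
from scipy import ndimage as N
def objs(c,lo=.018,hi=.06,box=(.36,.53,-.12,.32)):
    im,d=optics.grab_frame(c);K=optics.calibration(c);W=cloud(K,d)
    m=(d>0)&(W[...,2]>lo)&(W[...,2]<hi)&(W[...,0]>box[0])&(W[...,0]<box[1])&(W[...,1]>box[2])&(W[...,1]<box[3])
    L,n=N.label(m)
    for i in range(1,n+1):
        k=L==i
        if k.sum()<12: continue
        w=W[k];h=np.percentile(w[:,2],95);tp=w[w[:,2]>h-.006]
        print(c,k.sum(),"h",h.round(3),"topmid",((tp.min(0)+tp.max(0))/2).round(3),tp.mean(0).round(3),im[k].mean(0).astype(int))
E
python3 - <<'E'
from h import *
s=readout.observe();print(s["ee_pos"],s["gripper_width"])
objs("scene",box=(.36,.66,-.12,.4));near(.487,.052,.02,.05,.03)
E
```

```text
[0.48783681 0.05219003 0.08355658] 0.015113505488207758
scene 86 h 0.044 topmid [0.475 0.27  0.042] [0.474 0.269 0.042] [ 18  25 153]
scene 83 h 0.027 topmid [0.486 0.187 0.024] [0.487 0.186 0.024] [27 29 30]
scene 116 h 0.047 topmid [0.621 0.011 0.045] [0.62  0.01  0.046] [145 161 165]
scene 85 h 0.05 topmid [0.431 0.123 0.048] [0.43  0.122 0.048] [ 99 112 117]
scene 171 h 0.041 topmid [0.485 0.053 0.042] [0.484 0.052 0.039] [26 28 28]
scene 131 h 0.048 topmid [ 0.621 -0.045  0.046] [ 0.621 -0.046  0.046] [144 159 164]
scene 150 h 0.045 topmid [ 0.402 -0.093  0.043] [ 0.401 -0.095  0.043] [142  78  27]
ee [0.4876 0.0522 0.0831]
1030 mean [0.4856 0.0524 0.0375] mid [0.4874 0.0523 0.0339] size [0.0252 0.0246 0.0277]
```

Both vials are in place and the post has not moved at all. I'll retry and look before closing.

>>> move_arm([
  [[0,0,0],[0,0,0],0.06],
  [[0,0,0],[0,0,0],0.06],
  [[0,0,0],[0,0,0],0.06],
  [[0,0,0],[0,0,0],0.06],
  [[0,0,0],[0,0,0],0.06],
])

```text
time: 12.55
ee_pos: [0.4881, 0.0522, 0.0838]
eef_rot: [-0.0, 1.0, 0.0, -0.0]
wrist_force: [-0.2, -0.6, 0.3]
gripper_width: 0.0498
finger_force: 0.0
```

>>> move_arm([
  [[0,0,0.045],[0,0,0],0.06],
  [[0,0,0.065],[0,0,0],0.06],
  [[0,0,0.07],[0,0,0],0.06],
  [[0,0,0.07],[0,0,0],0.045],
  [[0,0,0.07],[0,0,0],0.035],
])

```text
time: 13.05
ee_pos: [0.4886, 0.0522, 0.0147]
eef_rot: [-0.0, 1.0, 0.0, 0.001]
wrist_force: [0.5, -0.2, -0.0]
gripper_width: 0.0493
finger_force: 0.0
```

```bash
python3 - <<'E'
from h import *
near(.487,.052,.02,.05,.03)
s=readout.observe();print(s["gripper_width"],s["ee_pos"])
im,_=optics.grab_frame("wrist");im2,_=optics.grab_frame("scene")
cv2.imwrite("pics/m2.png",np.hstack([im,cv2.resize(im2[130:330,180:330],(288,384))]))
E
```

```text
ee [0.4886 0.0522 0.0147]
2197 mean [0.485  0.0523 0.0384] mid [0.4875 0.0521 0.035 ] size [0.0254 0.057  0.0299]
0.04528292076222056 [0.48870113 0.0521574  0.01486877]
```

View pics/m2.png

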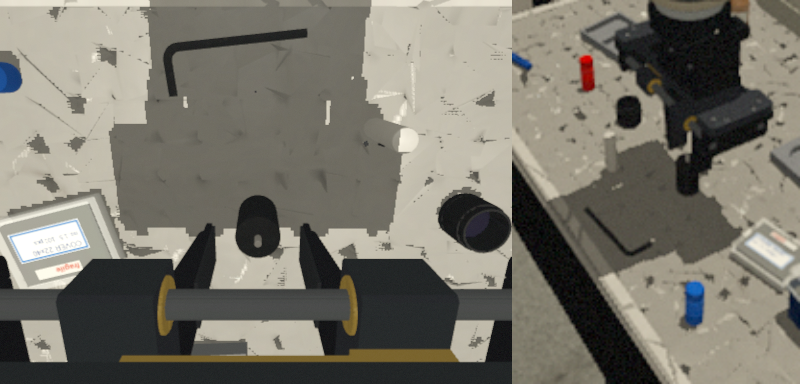

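>>> move_arm([
  [[0,0,0],[0,0,0],0.02],
  [[0,0,0],[0,0,0],0.02],
  [[0,0,0],[0,0,0],0.02],
  [[0,0,0],[0,0,0],0.02],
  [[0,0,0],[0,0,0],0.02],
])

```text
time: 13.7
ee_pos: [0.488, 0.0522, 0.0138]
eef_rot: [-0.0, 1.0, 0.0, -0.0]
wrist_force: [-0.3, -0.6, -0.1]
gripper_width: 0.0202
finger_force: 0.0
```

```bash
python3 - <<'E'
from h import *
near(.487,.052,.02,.05,.03)
s=readout.observe();print(s["gripper_width"],s["ee_pos"],s["finger_force"])
im,_=optics.grab_frame("wrist");cv2.imwrite("pics/m3.png",im[150:,120:400])
E
```

```text
ee [0.488  0.0522 0.0138]
1995 mean [0.4844 0.0523 0.038 ] mid [0.4874 0.0522 0.035 ] size [0.0251 0.029  0.0299]
0.0200712790330199 [0.4880759  0.05215956 0.01381662] 0.0
```

View pics/m3.png

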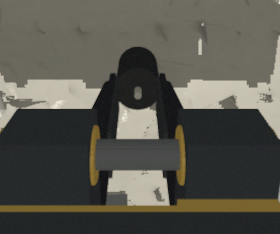

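The fingers bracket the post, but the reading understates the gap. I'll close further.

>>> move_arm([
  [[0,0,0],[0,0,0],0.01],
  [[0,0,0],[0,0,0],0.005],
  [[0,0,0],[0,0,0],0.0],
  [[0,0,0],[0,0,0],0.0],
  [[0,0,0],[0,0,0],0.0],
])

```text
time: 14.3
ee_pos: [0.4881, 0.0522, 0.0138]
eef_rot: [-0.0, 1.0, 0.0, 0.0]
wrist_force: [-0.4, -0.8, 0.2]
gripper_width: 0.0004
finger_force: 0.0
```

```bash
python3 - <<'E'
from h import *
near(.487,.052,.02,.05,.03)
s=readout.observe();print(s["gripper_width"],s["ee_pos"],s["finger_force"],s["wrist_force"])
im,_=optics.grab_frame("wrist");cv2.imwrite("pics/m4.png",im[150:,120:400])
E
```

```text
ee [0.4881 0.0522 0.0138]
1054 mean [0.4798 0.0525 0.0358] mid [0.4837 0.0523 0.035 ] size [0.0181 0.0247 0.0299]
0.0005003286983887626 [0.48806598 0.05217064 0.01382488] 0.0 [ 0.16922236 -0.45377218 -0.30785936]
```

View pics/m4.png

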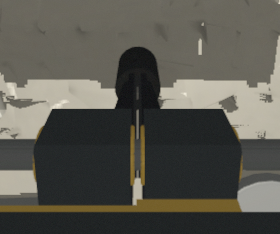

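The fingers shut completely, passing visually through the post with no contact force at this height. I'll open, go lower on the cylinder and close again.

>>> move_arm([
  [[0,0,0],[0,0,0],0.05],
  [[0,0,0],[0,0,0],0.05],
  [[0,0,0],[0,0,0],0.05],
  [[0,0,0],[0,0,0],0.05],
  [[0,0,0],[0,0,0],0.05],
])

```text
time: 14.9
ee_pos: [0.488, 0.0522, 0.0138]
eef_rot: [-0.0, 1.0, 0.0, -0.0]
wrist_force: [-0.1, 0.9, 1.3]
gripper_width: 0.0353
finger_force: 0.0
```

>>> move_arm([
  [[0,0,0.01],[0,0,0],0.05],
  [[0,0,0.01],[0,0,0],0.02],
  [[0,0,0.01],[0,0,0],0.018],
  [[0,0,0.01],[0,0,0],0.018],
  [[0,0,0.01],[0,0,0],0.018],
])

```text
time: 15.4
ee_pos: [0.4881, 0.0522, 0.0039]
eef_rot: [-0.0, 1.0, 0.0, 0.0]
wrist_force: [-0.2, -0.3, -1.2]
gripper_width: 0.0238
finger_force: 30.0
```

>>> move_arm([
  [[0,0,0],[0,0,0],0.01],
  [[0,0,0],[0,0,0],0.005],
])

```text
time: 15.6
ee_pos: [0.4881, 0.0522, 0.0039]
eef_rot: [-0.0, 1.0, 0.0, 0.0]
wrist_force: [-0.4, -0.5, -0.6]
gripper_width: 0.0236
finger_force: 30.0
```

Lower down the grip holds at 30 N, so I'll lift and carry.

>>> move_arm([
  [[0,0,0],[0,0,0],0.005],
  [[0,0,-0.02],[0,0,0],0.005],
  [[0,0,-0.06],[0,0,0],0.005],
  [[0,0,-0.085],[0,0,0],0.005],
  [[0,0,-0.085],[0,0,0],0.005],
])

```text
time: 16.1
ee_pos: [0.4895, 0.0522, 0.0916]
eef_rot: [-0.0, 1.0, -0.0, 0.003]
wrist_force: [0.3, -0.1, -0.4]
gripper_width: 0.0238
finger_force: 30.0
```

```bash
python3 - <<'E'
from h import *
s=readout.observe();p=s["ee_pos"];print(p,s["gripper_width"],s["finger_force"])
im,d=optics.grab_frame("wrist");K=optics.calibration("wrist");W=cloud(K,d)-p
m=(d>0)&(np.abs(W[...,1])<.011)&(np.abs(W[...,0])<.03)&(W[...,2]>-.04)&(W[...,2]<.06)
w=W[m]
for a in np.arange(-.02,.06,.01):
    k=(w[:,2]>=a)&(w[:,2]<a+.01)
    if k.sum():print(round(a,3),k.sum(),w[k].min(0).round(4),w[k].max(0).round(4),w[k].mean(0).round(4))
objs("scene",box=(.4,.56,0,.1),hi=.15)
E
```

```text
[0.48951145 0.0521793  0.09161967] 0.023784157602982848 29.998932995076757
-0.01 101 [-0.0136 -0.0107 -0.0058] [-0.0065  0.0107 -0.0001] [-0.0114 -0.0002 -0.0028]
0.0 183 [-0.014 -0.011  0.   ] [-0.0066  0.011   0.01  ] [-0.0115  0.0003  0.005 ]
0.01 238 [-0.0148 -0.011   0.01  ] [-0.0067  0.0109  0.0199] [-0.0119 -0.0002  0.015 ]
0.02 270 [-0.0142 -0.011   0.02  ] [-0.0073  0.0109  0.03  ] [-0.0119 -0.0001  0.0251]
0.03 1601 [-0.0144 -0.011   0.0301] [0.0107 0.0108 0.04  ] [-0.0026 -0.      0.0336]
0.04 55 [-0.0034 -0.0017  0.04  ] [0.0004 0.0018 0.0427] [-0.0019  0.0001  0.0414]
scene 437 h 0.146 topmid [0.483 0.052 0.145] [0.481 0.051 0.145] [27 29 29]
```

>>> move_arm([
  [[-0.079,0.258,0],[0,0,0],0.005],
  [[-0.079,0.258,0],[0,0,0],0.005],
  [[-0.079,0.258,0],[0,0,0],0.005],
  [[-0.079,0.258,0],[0,0,0],0.005],
  [[-0.079,0.258,0],[0,0,0],0.005],
])

```text
time: 16.7
ee_pos: [0.5608, 0.2931, 0.0867]
eef_rot: [-0.0, 1.0, -0.0, -0.001]
wrist_force: [-0.1, -1.3, -0.4]
gripper_width: 0.0238
finger_force: 30.0
```

>>> move_arm([
  [[-0.006,0.019,0],[0,0,0],0.005],
  [[-0.006,0.019,0.02],[0,0,0],0.005],
  [[-0.006,0.019,0.05],[0,0,0],0.005],
  [[-0.006,0.019,0.065],[0,0,0],0.005],
  [[-0.006,0.019,0.065],[0,0,0],0.005],
])

```text
time: 17.2
ee_pos: [0.5656, 0.3094, 0.0205]
eef_rot: [-0.0, 1.0, -0.001, -0.003]
wrist_force: [-0.7, -1.1, -0.5]
gripper_width: 0.0235
finger_force: 30.0
```

>>> move_arm([
  [[0,0,0.006],[0,0,0],0.005],
  [[0,0,0.011],[0,0,0],0.005],
  [[0,0,0.013],[0,0,0],0.005],
  [[0,0,0.013],[0,0,0],0.005],
])

```text
time: 17.6
ee_pos: [0.5673, 0.3102, 0.0111]
eef_rot: [-0.0, 1.0, 0.0, 0.0]
wrist_force: [0.1, -0.4, -0.5]
gripper_width: 0.0237
finger_force: 30.0
```

>>> move_arm([
  [[0,0,0.002],[0,0,0],0.005],
  [[0,0,0.003],[0,0,0],0.005],
  [[0,0,0.003],[0,0,0],0.005],
])

```text
time: 17.9
ee_pos: [0.5672, 0.3102, 0.0079]
eef_rot: [-0.0, 1.0, 0.0, 0.0]
wrist_force: [-0.7, -0.6, 0.2]
gripper_width: 0.0237
finger_force: 30.0
```

>>> move_arm([
  [[0,0,0],[0,0,0],0.028],
  [[0,0,0],[0,0,0],0.034],
  [[0,0,0],[0,0,0],0.034],
  [[0,0,0],[0,0,0],0.034],
  [[0,0,0],[0,0,0],0.034],
])

```text
time: 18.4
ee_pos: [0.5672, 0.3103, 0.0079]
eef_rot: [-0.0, 1.0, 0.0, 0.0]
wrist_force: [0.5, 0.1, -0.8]
gripper_width: 0.0338
finger_force: 0.0
```

>>> move_arm([
  [[0,0,-0.03],[0,0,0],0.034],
  [[0,0,-0.08],[0,0,0],0.05],
  [[0,0,-0.08],[0,0,0],0.05],
])

```text
time: 18.7
ee_pos: [0.5698, 0.3114, 0.0938]
eef_rot: [-0.0, 1.0, 0.002, 0.004]
wrist_force: [-0.0, -0.6, 0.1]
gripper_width: 0.0447
finger_force: 0.0
```

>>> move_arm([
  [[0.079,-0.124,0],[0,0,0],0.06],
  [[0.079,-0.124,0],[0,0,0],0.06],
  [[0.079,-0.124,0],[0,0,0],0.06],
  [[0.079,-0.124,0],[0,0,0],0.06],
  [[0.079,-0.124,0],[0,0,0],0.06],
])

```text
time: 19.2
ee_pos: [0.4886, 0.1858, 0.0883]
eef_rot: [0.001, 1.0, 0.0, 0.001]
wrist_force: [0.2, -0.4, 0.3]
gripper_width: 0.0598
finger_force: 0.0
```

```bash
python3 - <<'E'
from h import *
near(.487,.186,.018,.03)
objs("scene",box=(.5,.66,.25,.4))
E
```

```text
ee [0.4886 0.1858 0.0883]
489 mean [0.4887 0.1869 0.0234] mid [0.4895 0.1867 0.0231] size [0.0294 0.0297 0.01  ]
scene 15 h 0.043 topmid [0.554 0.313 0.041] [0.554 0.313 0.041] [60 64 65]
```

>>> move_arm([
  [[0,0.001,0.045],[0,0,0],0.06],
  [[0,0.001,0.07],[0,0,0],0.06],
  [[0,0.001,0.081],[0,0,0],0.06],
  [[0,0.001,0.083],[0,0,0],0.06],
  [[0,0.001,0.083],[0,0,0],0.04],
])

```text
time: 19.8
ee_pos: [0.4887, 0.1877, 0.0052]
eef_rot: [-0.0, 1.0, 0.0, 0.0]
wrist_force: [-1.2, 0.6, 0.6]
gripper_width: 0.0559
finger_force: 0.0
```

>>> move_arm([
  [[0,0,0],[0,0,0],0.03],
  [[0,0,0],[0,0,0],0.025],
  [[0,0,0],[0,0,0],0.02],
  [[0,0,0],[0,0,0],0.015],
  [[0,0,0],[0,0,0],0.015],
])

```text
time: 20.3
ee_pos: [0.4883, 0.1872, 0.0051]
eef_rot: [-0.0, 1.0, 0.0, 0.0]
wrist_force: [-0.2, 0.5, 0.0]
gripper_width: 0.0182
finger_force: 0.0
```

>>> move_arm([
  [[0,0,0],[0,0,0],0.05],
  [[0,0,0],[0,0,0],0.05],
  [[0,0,0],[0,0,0],0.05],
  [[0,0,0],[0,0,0],0.05],
  [[0,0,0.003],[0,0,0],0.05],
])

```text
time: 20.8
ee_pos: [0.4884, 0.1873, 0.002]
eef_rot: [-0.0, 1.0, 0.0, 0.0]
wrist_force: [-0.3, 0.3, 0.0]
gripper_width: 0.0489
finger_force: 0.0
```

>>> move_arm([
  [[0,0,0],[0,0,0],0.02],
  [[0,0,0],[0,0,0],0.02],
  [[0,0,0],[0,0,0],0.02],
  [[0,0,0],[0,0,0],0.02],
])

```text
time: 21.2
ee_pos: [0.4883, 0.1872, 0.0019]
eef_rot: [-0.0, 1.0, 0.0, 0.0]
wrist_force: [0.3, -0.1, 0.6]
gripper_width: 0.0237
finger_force: 0.0
```

```bash
python3 - <<'E'
from h import *
s=readout.observe();print(s["gripper_width"],s["ee_pos"],s["finger_force"],s["wrist_force"])
im,d=optics.grab_frame("wrist");K=optics.calibration("wrist");W=cloud(K,d);im2,d2=optics.grab_frame("scene")
cv2.imwrite("pics/l1.png",np.hstack([cv2.resize(im[180:350,150:370],(497,384)),cv2.resize(im2[130:230,180:280],(384,384))])[:,:800])
W2=cloud(optics.calibration("scene"),d2)
for q,w in(("w",W),("s",W2)):
    m=(np.hypot(w[...,0]-.487,w[...,1]-.186)<.022)&(w[...,2]>.015)&(w[...,2]<.06);p=w[m];print(q,m.sum(),np.histogram(p[:,2],bins=np.arange(.015,.065,.005))[0],p.min(0),p.max(0))
E
```

```text
0.023742056590324603 [0.4882915  0.18722584 0.00188615] 0.0 [ 0.26541727 -0.11681293  0.55065222]
w 2245 [340 451 380 137 113 177 200 213 234] [0.47407597 0.16661621 0.01503453] [0.50358352 0.20597765 0.05996828]
s 224 [30 36 15 29 16 28 29 24 17] [0.47206249 0.16729325 0.01514038] [0.498904   0.20494119 0.05979431]
```

View pics/l1.png

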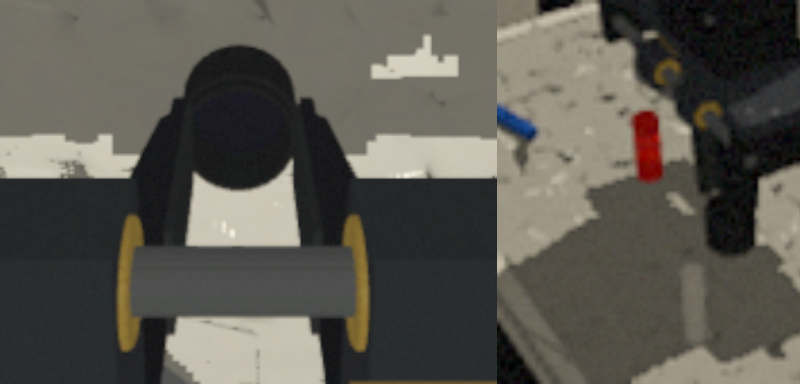

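The lens tube is bracketed at the tips, but there is still no contact. The pads seem to bite only well above the tips, so I'll go a little lower and watch the force.

>>> move_arm([
  [[0,0,0],[0,0,0],0.05],
  [[0,0,0],[0,0,0],0.05],
  [[0,0,0],[0,0,0],0.05],
  [[0,0,0.001],[0,0,0],0.05],
  [[0,0,0.002],[0,0,0],0.05],
])

```text
time: 21.8
ee_pos: [0.4882, 0.1872, -0.0002]
eef_rot: [-0.0, 1.0, 0.0, 0.0]
wrist_force: [-0.3, -0.6, -1.1]
gripper_width: 0.0495
finger_force: 0.0
```

>>> move_arm([
  [[0,0,0],[0,0,0],0.02],
  [[0,0,0],[0,0,0],0.02],
  [[0,0,0],[0,0,0],0.02],
  [[0,0,0],[0,0,0],0.02],
])

```text
time: 22.2
ee_pos: [0.4882, 0.1872, -0.0001]
eef_rot: [-0.0, 1.0, 0.0, 0.0]
wrist_force: [0.1, 0.2, 0.8]
gripper_width: 0.0242
finger_force: 0.0
```

>>> move_arm([
  [[0,0,0],[0,0,0],0.05],
  [[0,0,0],[0,0,0],0.05],
  [[0,0,0],[0,0,0],0.05],
  [[0,0,0.001],[0,0,0],0.05],
  [[0,0,0.002],[0,0,0],0.05],
])

```text
time: 22.7
ee_pos: [0.4882, 0.1872, -0.0022]
eef_rot: [-0.0, 1.0, 0.0, 0.0]
wrist_force: [-0.1, 0.2, -0.0]
gripper_width: 0.0496
finger_force: 0.0
```

>>> move_arm([
  [[0,0,0.001],[0,0,0],0.02],
  [[0,0,0.001],[0,0,0],0.02],
  [[0,0,0.001],[0,0,0],0.02],
  [[0,0,0.001],[0,0,0],0.02],
])

```text
time: 23.1
ee_pos: [0.4882, 0.1872, -0.0032]
eef_rot: [-0.0, 1.0, 0.0, -0.0]
wrist_force: [1.0, 0.4, -1.0]
gripper_width: 0.0263
finger_force: 28.8
```

It bites at TCP −3 mm with no bench contact, so the pads sit about 28 mm behind the TCP. I'll go lower for a secure grip.

>>> move_arm([
  [[0,0,0],[0,0,0],0.05],
  [[0,0,0],[0,0,0],0.05],
  [[0,0,0],[0,0,0],0.05],
  [[0,0,0.001],[0,0,0],0.05],
  [[0,0,0.003],[0,0,0],0.05],
])

```text
time: 23.6
ee_pos: [0.4883, 0.1872, -0.0062]
eef_rot: [-0.0, 1.0, 0.0, 0.0]
wrist_force: [0.4, -0.1, -1.0]
gripper_width: 0.0499
finger_force: 0.0
```

>>> move_arm([
  [[0,0,0.001],[0,0,0],0.05],
  [[0,0,0.002],[0,0,0],0.05],
  [[0,0,0.003],[0,0,0],0.05],
  [[0,0,0.003],[0,0,0],0.05],
])

```text
time: 24.0
ee_pos: [0.4882, 0.1872, -0.0093]
eef_rot: [-0.0, 1.0, 0.0, -0.0]
wrist_force: [0.1, -0.2, -0.3]
gripper_width: 0.0502
finger_force: 0.0
```

>>> move_arm([
  [[0,0,0],[0,0,0],0.02],
  [[0,0,0],[0,0,0],0.02],
  [[0,0,0],[0,0,0],0.02],
  [[0,0,0],[0,0,0],0.01],
  [[0,0,0],[0,0,0],0.01],
])

```text
time: 24.5
ee_pos: [0.4883, 0.1872, -0.0091]
eef_rot: [-0.0, 1.0, 0.0, 0.0]
wrist_force: [-0.3, 0.9, 0.5]
gripper_width: 0.0282
finger_force: 30.0
```

>>> move_arm([
  [[0,0,-0.02],[0,0,0],0.01],
  [[0,0,-0.06],[0,0,0],0.01],
  [[-0.04,-0.015,-0.06],[0,0,0],0.01],
  [[-0.08,-0.03,-0.06],[0,0,0],0.01],
  [[-0.113,-0.044,-0.06],[0,0,0],0.01],
])

```text
time: 25.0
ee_pos: [0.6031, 0.1426, 0.0515]
eef_rot: [-0.0, 1.0, 0.0, 0.001]
wrist_force: [-0.2, -0.0, -1.1]
gripper_width: 0.0278
finger_force: 30.0
```

>>> move_arm([
  [[0,0,0],[0,0,0],0.01],
  [[0,0,0.03],[0,0,0],0.01],
  [[0,0,0.045],[0,0,0],0.01],
  [[0,0,0.052],[0,0,0],0.01],
  [[0,0,0.052],[0,0,0],0.01],
])

```text
time: 25.5
ee_pos: [0.6005, 0.1434, -0.002]
eef_rot: [-0.0, 1.0, -0.0, -0.001]
wrist_force: [0.1, -0.4, -1.1]
gripper_width: 0.0283
finger_force: 30.0
```

>>> move_arm([
  [[0,0,0.002],[0,0,0],0.01],
  [[0,0,0.003],[0,0,0],0.01],
  [[0,0,0.004],[0,0,0],0.01],
  [[0,0,0.004],[0,0,0],0.01],
])

```text
time: 25.9
ee_pos: [0.6014, 0.1433, -0.0048]
eef_rot: [-0.0, 1.0, 0.0, 0.0]
wrist_force: [-0.6, -0.8, -0.5]
gripper_width: 0.0285
finger_force: 30.0
```

>>> move_arm([
  [[0,0,0],[0,0,0],0.03],
  [[0,0,0],[0,0,0],0.04],
  [[0,0,0],[0,0,0],0.04],
  [[0,0,0],[0,0,0],0.04],
  [[0,0,0],[0,0,0],0.04],
])

```text
time: 26.4
ee_pos: [0.6013, 0.1433, -0.0051]
eef_rot: [-0.0, 1.0, 0.0, 0.0]
wrist_force: [0.2, -0.1, 0.1]
gripper_width: 0.0398
finger_force: 0.0
```

>>> move_arm([
  [[0,0,-0.04],[0,0,0],0.04],
  [[0,0,-0.09],[0,0,0],0.05],
  [[0,0,-0.09],[0,0,0],0.05],
])

```text
time: 26.7
ee_pos: [0.6041, 0.1437, 0.0907]
eef_rot: [-0.0, 1.0, 0.001, 0.005]
wrist_force: [0.3, 0.5, 0.2]
gripper_width: 0.0485
finger_force: 0.0
```

>>> move_arm([
  [[0.17,-0.022,0],[0,0,0],0.05],
  [[0.17,-0.022,0],[0,0,0],0.05],
  [[0.17,-0.022,0],[0,0,0],0.05],
  [[0.17,-0.022,0],[0,0,0],0.05],
  [[0.17,-0.022,0],[0,0,0],0.05],
])

```text
time: 27.2
ee_pos: [0.4286, 0.121, 0.085]
eef_rot: [-0.0, 1.0, -0.0, -0.001]
wrist_force: [0.6, -0.1, -0.4]
gripper_width: 0.05
finger_force: 0.0
```

```bash
python3 - <<'E'
from h import *
near(.431,.121,.044,.055)
objs("scene",box=(.5,.66,-.1,.4))
E
```

```text
ee [0.4286 0.121  0.085 ]
259 mean [0.4347 0.1225 0.0489] mid [0.4354 0.1224 0.0475] size [0.0128 0.0117 0.0068]
scene 106 h 0.029 topmid [0.599 0.143 0.027] [0.599 0.143 0.027] [22 23 23]
scene 113 h 0.048 topmid [0.62  0.011 0.045] [0.62  0.01  0.046] [142 158 162]
scene 132 h 0.048 topmid [ 0.622 -0.045  0.046] [ 0.621 -0.046  0.046] [140 156 160]
```

>>> move_arm([
  [[-0.001,0.001,0.04],[0,0,0],0.05],
  [[-0.001,0.001,0.065],[0,0,0],0.05],
  [[-0.001,0.001,0.077],[0,0,0],0.05],
  [[-0.001,0.001,0.077],[0,0,0],0.05],
  [[-0.001,0.001,0.077],[0,0,0],0.03],
])

```text
time: 27.8
ee_pos: [0.4331, 0.1223, 0.0077]
eef_rot: [-0.0, 1.0, 0.0, 0.0]
wrist_force: [-0.8, -0.4, -0.6]
gripper_width: 0.046
finger_force: 0.0
```

>>> move_arm([
  [[0,0,0],[0,0,0],0.02],
  [[0,0,0],[0,0,0],0.01],
  [[0,0,0],[0,0,0],0.003],
  [[0,0,0],[0,0,0],0.003],
  [[0,0,0],[0,0,0],0.003],
])

```text
time: 28.3
ee_pos: [0.4324, 0.1223, 0.0081]
eef_rot: [-0.0, 1.0, 0.0, 0.0]
wrist_force: [-0.5, -0.5, 2.2]
gripper_width: 0.0117
finger_force: 30.0
```

>>> move_arm([
  [[0,0,-0.035],[0,0,0],0.003],
  [[0,0,-0.08],[0,0,0],0.003],
  [[-0.122,0.242,-0.08],[0,0,0],0.003],
  [[-0.122,0.242,-0.08],[0,0,0],0.003],
  [[-0.122,0.242,-0.08],[0,0,0],0.003],
])

```text
time: 28.8
ee_pos: [0.5005, 0.2578, 0.0887]
eef_rot: [0.0, 1.0, 0.0, 0.001]
wrist_force: [-0.5, -0.1, 0.6]
gripper_width: 0.0115
finger_force: 30.0
```

```bash
python3 - <<'E'
from h import *
s=readout.observe();p=s["ee_pos"];print(p,s["gripper_width"])
im,d=optics.grab_frame("wrist");K=optics.calibration("wrist");W=cloud(K,d)-p
w=W[(d>0)&(np.abs(W[...,1])<.005)&(np.abs(W[...,0])<.03)&(W[...,2]>-.02)&(W[...,2]<.06)]
for a in np.arange(-.02,.06,.01):
    k=(w[:,2]>=a)&(w[:,2]<a+.01)
    if k.sum():print(round(a,3),k.sum(),w[k].min(0).round(4),w[k].max(0).round(4))
objs("scene",box=(.52,.61,.25,.4));objs("top",box=(.52,.61,.25,.4))
E
```

```text
[0.50053012 0.25778131 0.08871923] 0.011523754005894568
-0.01 32 [-0.0028  0.0002 -0.0081] [ 0.0016  0.0047 -0.0001]
0.0 53 [-0.0024 -0.0002  0.0001] [0.0031 0.0047 0.01  ]
0.01 56 [-0.0027 -0.0005  0.0103] [0.0032 0.0047 0.0197]
0.02 96 [-0.0077 -0.0048  0.02  ] [0.0019 0.0047 0.03  ]
0.03 184 [-0.0081 -0.0048  0.0301] [0.0091 0.0047 0.04  ]
0.04 288 [-0.0082 -0.0049  0.04  ] [0.0146 0.0047 0.05  ]
0.05 147 [-0.0084 -0.005   0.0502] [ 0.0127 -0.0004  0.06  ]
scene 121 h 0.044 topmid [0.564 0.31  0.044] [0.562 0.309 0.042] [29 31 31]
```

>>> move_arm([
  [[-0.055,0.108,0],[0,0,0],0.003],
  [[-0.055,0.108,0],[0,0,0],0.003],
  [[-0.055,0.108,0],[0,0,0],0.003],
  [[-0.055,0.108,0],[0,0,0],0.003],
  [[-0.055,0.108,0],[0,0,0],0.003],
])

```text
time: 29.45
ee_pos: [0.554, 0.3631, 0.0873]
eef_rot: [-0.0, 1.0, -0.0, -0.001]
wrist_force: [0.1, -1.1, -1.4]
gripper_width: 0.0116
finger_force: 30.0
```

```bash
python3 - <<'E'
from h import *
optics.grab_frame("scene")
s=readout.observe();p=s["ee_pos"];print(p,s["gripper_width"])
im,d=optics.grab_frame("wrist");K=optics.calibration("wrist");W=cloud(K,d)-p
g=im.astype(int).mean(2)
w=W[(d>0)&(g>70)&(np.abs(W[...,1])<.025)&(np.abs(W[...,0])<.03)&(W[...,2]>-.03)&(W[...,2]<.06)]
for a in np.arange(-.03,.06,.01):
    k=(w[:,2]>=a)&(w[:,2]<a+.01)
    if k.sum():print(round(a,3),k.sum(),w[k].min(0).round(4),w[k].max(0).round(4))
cv2.imwrite("pics/p1.png",im)
E
```

```text
[0.55399619 0.36276241 0.08754609] 0.011719627413805146
-0.01 82 [-0.0059 -0.0058 -0.0084] [ 0.0005  0.0067 -0.0001]
0.0 125 [-0.0059 -0.0057  0.    ] [-0.0006  0.0064  0.0099]
0.01 132 [-0.006  -0.0059  0.01  ] [-0.0009  0.0055  0.0198]
0.02 165 [-0.0104 -0.0077  0.0202] [-0.0011  0.0103  0.0299]
0.03 207 [-0.0109 -0.0059  0.03  ] [0.0068 0.0127 0.04  ]
0.04 450 [-0.0106 -0.0058  0.04  ] [0.0116 0.0135 0.0497]
0.05 20 [-0.0102 -0.0058  0.0517] [0.0098 0.0147 0.0579]
```

View pics/p1.png

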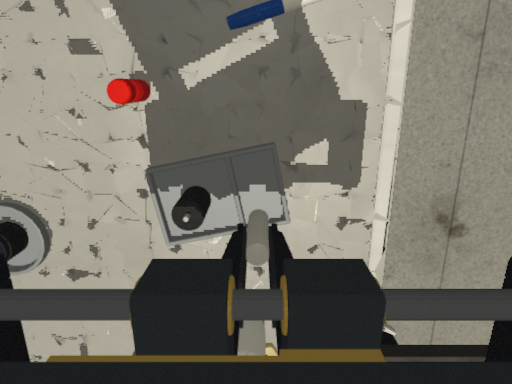

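The thin post hangs upright over the narrow bay, at (258,235). Lowering it now.

>>> move_arm([
  [[0,0,0.04],[0,0,0],0.003],
  [[0,0,0.06],[0,0,0],0.003],
  [[0,0,0.071],[0,0,0],0.003],
  [[0,0,0.074],[0,0,0],0.003],
  [[0,0,0.075],[0,0,0],0.003],
])

```text
time: 30.05
ee_pos: [0.5551, 0.3639, 0.0135]
eef_rot: [0.0, 1.0, 0.0, 0.0]
wrist_force: [0.0, -0.1, -0.3]
gripper_width: 0.0114
finger_force: 30.0
```

>>> move_arm([
  [[0,0,0.001],[0,0,0],0.003],
  [[0,0,0.002],[0,0,0],0.003],
  [[0,0,0.002],[0,0,0],0.003],
])

```text
time: 30.35
ee_pos: [0.5549, 0.3643, 0.0114]
eef_rot: [-0.0, 1.0, 0.0, 0.0]
wrist_force: [0.4, 0.1, -0.6]
gripper_width: 0.0119
finger_force: 30.0
```

>>> move_arm([
  [[0,0,0],[0,0,0],0.015],
  [[0,0,0],[0,0,0],0.024],
  [[0,0,0],[0,0,0],0.024],
  [[0,0,0],[0,0,0],0.024],
  [[0,0,0],[0,0,0],0.024],
])

```text
time: 30.85
ee_pos: [0.5547, 0.3642, 0.0109]
eef_rot: [-0.0, 1.0, 0.0, 0.0]
wrist_force: [-0.2, 0.0, 0.9]
gripper_width: 0.0239
finger_force: 0.0
```

>>> move_arm([
  [[0,0,-0.04],[0,0,0],0.024],
  [[0,0,-0.09],[0,0,0],0.03],
  [[0,0,-0.14],[0,0,0],0.03],
  [[0.05,0,-0.14],[0,0,0],0.03],
  [[0.09,0,-0.14],[0,0,0],0.03],
])

```text
time: 31.35
ee_pos: [0.4638, 0.364, 0.1522]
eef_rot: [0.0, 1.0, 0.001, 0.001]
wrist_force: [-0.0, 0.9, -0.7]
gripper_width: 0.0297
finger_force: 0.0
```

```bash
python3 - <<'E'
from h import *
objs("scene",lo=.016,box=(.38,.66,-.1,.4));objs("top",lo=.016,box=(.52,.66,-.1,.4))
im,_=optics.grab_frame("scene");cv2.imwrite("pics/end.png",cv2.resize(im[100:280,180:400],(733,600)))
E
```

```text
scene 69 h 0.052 topmid [0.552 0.364 0.05 ] [0.553 0.362 0.05 ] [ 99 113 118]
scene 126 h 0.044 topmid [0.563 0.31  0.044] [0.563 0.308 0.042] [26 28 29]
scene 90 h 0.044 topmid [0.475 0.27  0.042] [0.474 0.268 0.043] [ 18  23 141]
scene 123 h 0.03 topmid [0.599 0.143 0.028] [0.599 0.144 0.027] [19 20 20]
scene 121 h 0.048 topmid [0.621 0.011 0.045] [0.62  0.01  0.046] [133 148 152]
scene 137 h 0.048 topmid [ 0.621 -0.045  0.045] [ 0.621 -0.046  0.046] [133 148 152]
scene 536 h 0.019 topmid [ 0.503 -0.069  0.018] [ 0.504 -0.071  0.017] [153 165 169]
scene 118 h 0.045 topmid [ 0.402 -0.093  0.043] [ 0.401 -0.094  0.043] [135  74  26]
top 75 h 0.048 topmid [0.623 0.01  0.046] [0.623 0.01  0.046] [171 192 201]
top 76 h 0.048 topmid [ 0.623 -0.046  0.045] [ 0.623 -0.046  0.046] [171 193 202]
top 69 h 0.03 topmid [0.601 0.142 0.028] [0.601 0.142 0.027] [52 55 58]
top 140 h 0.043 topmid [0.565 0.308 0.044] [0.565 0.309 0.041] [44 48 52]
top 58 h 0.052 topmid [0.555 0.363 0.05 ] [0.554 0.363 0.05 ] [129 147 158]
top 31 h 0.02 topmid [ 0.528 -0.089  0.019] [ 0.528 -0.091  0.017] [160 182 186]
```

View pics/end.png

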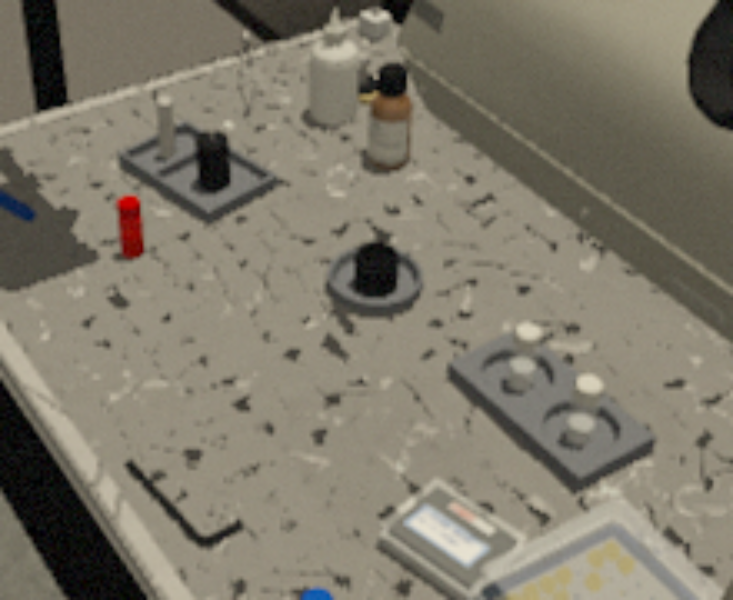

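All five parts stand upright in their holders: the posts at (165,130) and (213,160), the lens tube at (376,270), and the vials at (525,355) and (585,410). The red and blue look-alikes have not moved.

```bash
python3 -c "
from bench import arm
print(arm.sign_off())"
```

```text
the job is handed in; nothing more can be done
None
```

I sorted all five parts into their holders and handed the job in at about 31 s of the 136 s; the last pictures showed each one upright and in place, but the sign-off did not report a pass or fail.

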